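# Turn a lamp-base plate home in the drilling jig

## Task

Square up the aluminium lamp-base plate in the wooden drilling jig: push it along the board until its notched corner sits on the steel peg, then, pushing at the opposite corner with that notch kept on the peg, turn it until its edge lies against the tip of the brass stop screw, and lean on it there for about a second, pushing with roughly 12 N, never with more than 18 N on the screw or the peg. Once it is home, let go of it and swing the red keeper bar all the way over it. Keep the plate flat on the board and leave the other things on the bench where they are.

Things in the scene. Friction and masses are not known exactly. Their poses are not given: they have to be found in the camera images.
- jig: Drilling jig, fixed, pose varies: plywood board 280 x 330 x 12 mm on the table (top at z = 0.012). Origin at table height below the peg's axis; in its axes the board spans x -70..210, y -125..205 mm. Carries the peg, keeper and stop. The keeper pivots at (35, 156) mm in these axes.
- peg: Fixed upright steel peg, 12 mm in diameter and 28 mm tall; its origin is on its axis at the board's top.
- plate: Loose aluminium plate 124 x 144 x 10 mm, 0.4-0.6 kg, flat on the board, slides with 1-5 N; dark discs are paint, not holes. Own axes: edges x = -14 and 110, y = -14 and 130 mm; a square notch takes away x < 6 with y < 6. Origin: on the underside, 6 mm outside both inner notch walls, so on the peg's axis when both walls touch the peg.
- plate_corner (a point): The plate's corner farthest from the notch, at (110, 130) mm in its axes, on the top face: push the edge x = 110 near here towards the plate's -x. It then turns counter-clockwise (from above) about the peg till its x = -14 edge meets the stop screw. Starts turned 0.45-0.75 rad clockwise from the jig's axes, its notch 5-14 mm off the peg. Move along the corner's arc: a straight push may bind.
- stop: Fixed blue block 26 x 34 x 22 mm on the board at (-49, 118) mm in the jig's axes, origin under its centre, with a brass adjusting screw, 12 mm thick, domed tip, pointing along the jig's +x, axis 6 mm above the board. The tip's reach varies and is not reported: it stands at jig x = -25 to -3 mm; feel for it. Rigid: the plate is home pressed on the tip with 6-17 N; over 18 N harms it.
- keeper (a joint): Angle (rad) of the red keeper bar, 20 mm wide, reaching 67 mm from its upright pivot: 0 = parked, pointing along the jig's +x; 1.57 = along the jig's -y, over the plate; clockwise from above, limit 1.65, starts at 0-0.3. Light friction (under 3 N at the knob), stays where left. Underside 25.5, top 33.5 mm above the table: passes 3.5 mm clear over the plate.
- keeper_knob (a point): The keeper's upright black round knob: 14 mm in diameter, 36 mm tall, standing on the bar 50 mm from the pivot, its top 69.5 mm above the table. This point is on the knob's axis, 18 mm above the bar's top (51.5 mm above the table).
- tin: Red tin, 72 mm in diameter, 95 mm tall; leave alone. Origin under its centre.
- bulb: White bulb standing in a black holder, 60 mm wide, 108 mm tall; leave alone. Origin under its centre.
- driver: Yellow-handled screwdriver lying on the bench; leave alone.
- spanner: Steel spanner lying on the bench; leave alone.
- spool: Orange spool, 60 mm in diameter, 45 mm tall; leave alone. Origin under its centre.
- jar: Amber jar with a white cap, 60 mm in diameter, 75 mm tall; leave alone. Origin under its centre.
- spacer: Blue plastic spacer 22 x 34 x 12 mm lying on the jig's board near the corner at the jig's -x -y; leave alone. Origin under its centre.

How it is judged:
On the way, in this order (a step that is already met when the one before it is completed fails the run):
1. the notch bears on the peg (origin within 4 mm of the peg's axis) while the plate is still turned by more than 0.15 rad (horizontal distance between plate and peg below 0.004 m and contact force between plate and peg above 0.3 N and angle between the x axis of plate and the x axis of jig, either way round above 0.15 rad), for 0.1 s.
2. the plate, its notch on the peg (4 mm), is pressed against the stop screw with at least 5 N for 0.4 s (horizontal distance between plate and peg below 0.004 m and x of screw_c0 in the frame of plate between -0.022 and -0.0185 m and contact force between plate and screw_c0 above 5 N), for 0.4 s.
3. the keeper is swung over the plate (beyond 1.3 rad) (value of joint keeper above 1.3 rad), for 0.2 s.
At the end, for the whole second after the job is handed in: The plate lies flat and at rest on the board with its notch on the peg (origin within 4 mm of the peg's axis), its edge within 2 mm of the stop screw's tip, and the keeper over it (beyond 1.3 rad) (horizontal distance between plate and peg below 0.004 m and x of screw_c0 in the frame of plate between -0.022 and -0.0185 m and value of joint keeper above 1.3 rad and angle between plate's own z axis and vertical below 0.03 rad and linear speed of plate below 0.01 m/s); the robot touches nothing.
It fails at once if more than 18 N of the plate on the stop screw (contact force between plate and screw_c0 above 18 N).
It fails at once if more than 18 N of the plate on the peg (contact force between plate and peg above 18 N).
It fails at once if the plate lifted or tipped off the board (0.1 rad or 10 mm) (angle between plate's own z axis and vertical above 0.1 rad or height (world z) of plate above 0.022 m).
It fails at once if another thing on the bench or board moved by more than 25 mm (distance of any of tin, bulb, driver, spanner, spool, jar, spacer from where it was at the start of the episode above 0.025 m).
It also fails if it takes over 72 s, if anything falls off the work surface, if the arm or the gripper's body presses on something with over 40 N, if the wrist force passes 120 N, or if a joint passes its speed limit or range.

## Robot

A 6-joint arm with a two-finger parallel gripper is mounted at the origin on the work surface. World frame = base frame: x ahead of the robot, y to its left, z up, the work surface at z = 0. Lengths are in m, angles in rad, forces in N, time in s.
With the tool pointing down it reaches from about 0.3 to 0.85 m from the base axis. Payload 4.2 kg.
Tool frame: the origin (TCP) lies midway between the tips of the shut fingers; the grasp point (between the pads) lies 19 mm behind it; z points along the fingers, y is the line along which they close (so a half turn about z gives the same grasp; the last joint's range is limited). The gripper opens to 91 mm and grips with 3 to 60 N. Pads are 32 mm wide; open, the fingers measure 118 mm over their backs; the gripper's body (76 mm by 178 mm) begins 60 mm behind the grasp point.
Start: joints at [-1.287, 0.32, 1.565, -0, 1.257, -0.02], TCP at [0.172, -0.549, 0.214] pointing down, gripper open.
Joint ranges: [-3.11, 3.11], [-0.84, 2.01], [0.21, 2.61], [-1.34, 4.49], [0.05, 2.63], [-2.56, 2.56]. Speed limits (rad/s): [2.57, 2.57, 3.14, 3.14, 3.14, 3.14].

## Interface

Orientations are given as [roll, pitch, yaw] about the fixed x, y, z axes, in that order (R = Rz(yaw) Ry(pitch) Rx(roll)).
In Python, from bench import env, snapshot gives the robot as it stands.
- The arm moves only by the tool send_rows, never from a script. Its argument "deltas" is a list of rows, each a list of 7 numbers: the shift along the world's x, y, z in m, then the turn, a rotation vector about the world's x, y, z in degrees, then the opening, from 0 (shut) to 1 (fully open). In form: [[tx, ty, tz, rx, ry, rz, claw], ...]. A call has 1 to 10 rows; each row shifts and turns the commanded pose from where the row before left it; what a row does not reach is not made up. A row lasts 1/8 s, in which the tool goes at most 62.5 mm and 10.7 degrees, less where a joint would pass 70% of its speed; a pose out of reach is approached as far as the arm can. A call is refused whole if a number of a shift passes 0.0625 or a number of a turn 10.7, either way. A call with a gripper value outside its range is refused whole. The fingers move at their own pace and stop on an object; "force" is the grip in N (left out, the last holds). Time passes only in rows, so rows that do not move let the fingers close. It gives the time, the measured TCP pose, the force, the opening and the grip force at its end, in the units of the state.
- env.sense(): the state, without advancing time (a new reading comes with each control period).
- snapshot(name): name is "scene" or "top" or "wrist"; returns a dict with "pixels" (384x512x3 uint8, red, green, blue), "range_z" (384x512 float32, m along the optical axis (not along the pixel's ray), 0 where there is no reading), "camera_matrix" (3x3 intrinsics, pixels), "world_to_cam" (4x4, takes a point from world to camera coordinates). Camera axes: x right, y down, z forward; pixel columns grow to the right and rows downward; lengths in m; the calibration is good to about 2 mm. A picture is of the moment at which its call begins.
- env.hand_in(): hands the job in; it is judged then, once.
The state is a dict: "time_s": time; "joints": joint angles; "joint_vel": joint speeds; "tau": joint torques, N m; "position": TCP position; "tcp_rot": TCP orientation; "wrist_force": force on the tool from outside, world axes, zero at the start; "ft_torque": the same for the moment, N m; "opening": opening from 0.0 (shut) to 1.0 (fully open); "gripper_force": force on a finger pad.
Only numpy, scipy, OpenCV 4.12 (cv2) and the standard library are available. Lean on these libraries where they do the work, as an engineer would, in place of code of your own. Each camera call takes 0.05 s, during which the arm holds its last target. There are 200 camera calls.

## Working session

There is one attempt and no reset: what is moved stays moved. The work goes in short steps, Python scripts to look and compute and a tool call to move; the robot and the scene stay as the last step left them, time stands still between calls to the robot, and variables do not carry over. Pictures are saved under pics/ and viewed, at most 11 in all, crops included, and the job is handed in when it is done.

Besides the shell and the picture viewer there is one more tool, called after ">>>" by a JSON object that holds its "api" and its "payload", one argument or row to a line. send_rows: Moves the arm, as the interface text tells. Its arguments: {"type":"object","properties":{"deltas":{"type":"array"},"force":{"type":"number"}},"required":["deltas"]}

```bash
ls; mkdir -p pics; python3 - <<'E'
from bench import env, snapshot
import cv2, numpy as np
for n in ("scene","top"):
    s=snapshot(n); np.savez(f"pics/{n}0.npz",**s); cv2.imwrite(f"pics/{n}0.png",cv2.resize(s["pixels"][:,:,::-1],(800,600),interpolation=cv2.INTER_CUBIC))
    print(s["camera_matrix"],s["world_to_cam"])
print(env.sense())
E
```

```text
pics
[[362.40025325   0.         258.53746227]
 [  0.         362.40025325 189.70938641]
 [  0.           0.           1.        ]] [[ 0.49068905  0.87125029 -0.01213226 -0.23589082]
 [ 0.72216096 -0.41443393 -0.55383036 -0.3172363 ]
 [-0.48755288  0.26299705 -0.83254113  1.46739805]
 [ 0.          0.          0.          1.        ]]
[[423.03972328   0.         258.01900402]
 [  0.         423.03972328 192.1975369 ]
 [  0.           0.           1.        ]] [[ 0.01600721 -0.99950038  0.02725365 -0.02603948]
 [-0.99027553 -0.019615   -0.13773027  0.47633511]
 [ 0.13819604 -0.02478395 -0.99009475  1.15387947]
 [ 0.          0.          0.          1.        ]]
{'time_s': 0.1, 'joints': array([-1.28696927e+00,  3.20224913e-01,  1.56555651e+00, -1.68720398e-05,
        1.25741519e+00, -1.99879536e-02]), 'joint_vel': array([ 3.86148965e-04,  5.48330003e-05, -3.81484171e-03,  3.17907240e-04,
        2.05931243e-03,  3.59155874e-04]), 'tau': array([-8.60750515e-04, -4.13333380e+01, -2.32509989e+01,  7.28647923e-02,
        4.22265194e-02, -6.06551157e-05]), 'position': array([ 0.17189201, -0.54822427,  0.21320632]), 'tcp_rot': array([-3.13998870e+00, -1.60189010e-05,  3.03820209e-01]), 'wrist_force': array([ 0.39800471, -0.11845672, -1.00314351]), 'ft_torque': array([ 0.06037218, -0.01283735, -0.01753849]), 'gripper_force': 0.0, 'opening': 1.0013475899431188}
```

View pics/top0.png

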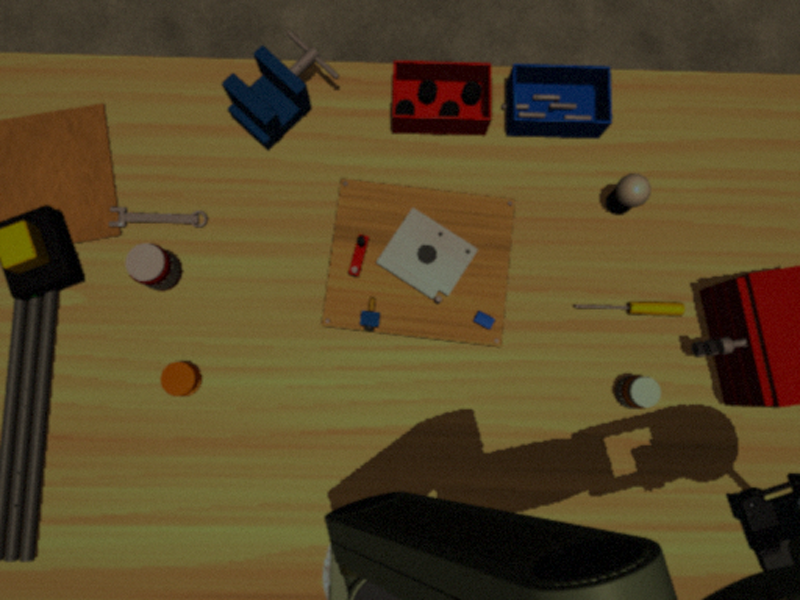

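View pics/scene0.png

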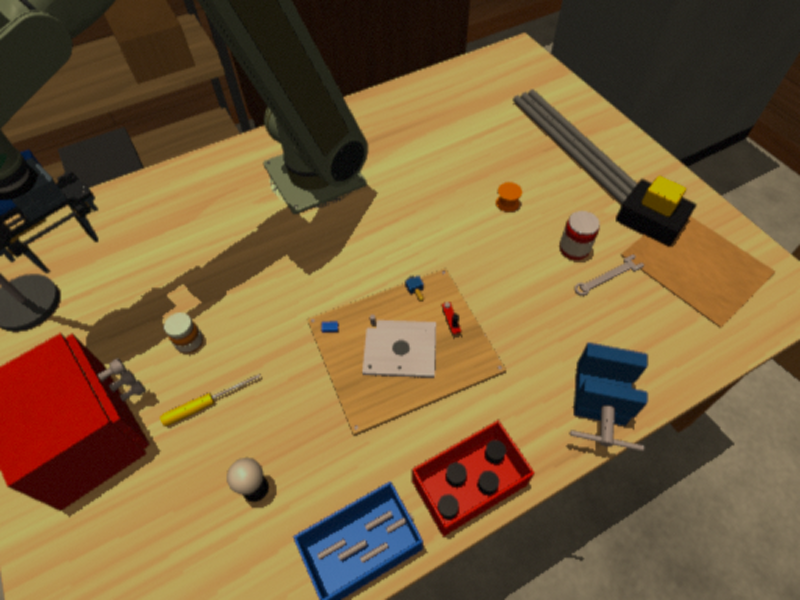

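The top view shows the board around (420,262), the plate at (430,255), the peg near (440,298), the keeper at (358,257) and the stop at (370,317). I'll enlarge that area next.

```bash
python3 - <<'E'
import cv2, numpy as np
s=np.load("pics/top0.npz"); im=s["pixels"][108:228,200:340,::-1]
im=cv2.convertScaleAbs(im,alpha=1.7)
im=cv2.resize(im,None,fx=5,fy=5,interpolation=cv2.INTER_CUBIC); cv2.imwrite("pics/c0.png",im)
E
```

```text
(no output)
```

View pics/c0.png

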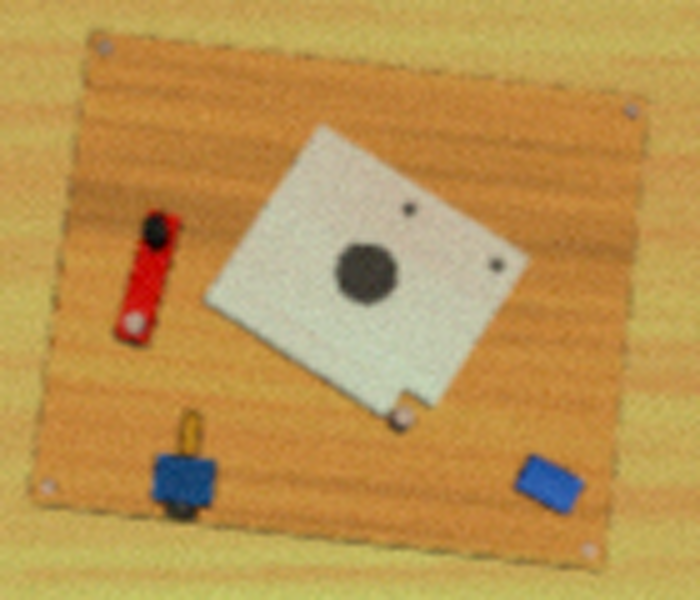

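The crop shows board corners at (90,32), (650,98), (603,570), (32,502). The plate's far corner is at (320,125), its other corners at (528,260) and (207,298), and the notch at (402,390). The peg top is at about (400,416), and the keeper knob at (155,230).

```bash
cat > h.py <<'E'
import numpy as np, cv2
from scipy.optimize import least_squares
def proj(s,P):
    P=np.atleast_2d(P); W=s["world_to_cam"]; c=P@W[:3,:3].T+W[:3,3]; q=c@s["camera_matrix"].T; return q[:,:2]/q[:,2:]
def ray(s,uv,z):
    W=s["world_to_cam"]; R=W[:3,:3]; o=-R.T@W[:3,3]; d=R.T@np.linalg.solve(s["camera_matrix"],[uv[0],uv[1],1]); return o+d*(z-o[2])/d[2]
def se2(p,q):
    c,s=np.cos(p[2]),np.sin(p[2]); return np.atleast_2d(q)@np.array([[c,s],[-s,c]])+p[:2]
def fit(s,model,px,z,p0):
    m=np.array(model,float)/1000; px=np.array(px,float)
    f=lambda p:(proj(s,np.c_[se2(p,m),np.full(len(m),z)])-px).ravel()
    r=least_squares(f,p0,loss='soft_l1'); return r.x, f(r.x).reshape(-1,2)
E
python3 - <<'E'
from h import *
s=np.load("pics/top0.npz")
C=lambda a:(np.array(a)+.5)/5-.5+[200,108]
b,e=fit(s,[[210,205],[210,-125],[-70,-125],[-70,205]],C([(90,32),(650,98),(603,570),(32,502)]),.012,[.4,0,0]); print("jig",b,e.round(1).tolist())
p,e=fit(s,[[110,130],[110,-14],[-14,130],[6,-14],[6,6],[-14,6]],C([(320,125),(528,260),(207,298),(432,407),(402,390),(385,418)]),.022,[.4,0,-.5]); print("plate",p,e.round(1).tolist())
print("pegtop",ray(s,C((401,414)),.040),"knobtop",ray(s,C((155,226)),.0695),"pivot",ray(s,C((134,322)),.0335), se2(b,[.035,.156]))
print("screwtip",ray(s,C((191,412)),.018), "corner",se2(p,[.11,.13]))
c,si=np.cos(b[2]),np.sin(b[2]);R=np.array([[c,-si],[si,c]])
print("plate in jig",(p[:2]-b[:2])@R, p[2]-b[2],"tip in jig",(ray(s,C((191,412)),.018)[:2]-b[:2])@R)
E
```

```text
jig [ 0.48025517 -0.08006264 -0.09782762] [[0.2, -0.3], [-0.0, -0.2], [0.5, 0.2], [-0.8, 0.3]]
plate [ 0.49070819 -0.08245181 -0.56570754] [[0.2, -0.2], [0.5, -0.2], [-1.0, 0.2], [0.1, 0.3], [0.2, -0.2], [-0.2, 0.0]]
pegtop [ 0.48207312 -0.07817216  0.04      ] knobtop [0.57958207 0.06058432 0.0695    ] pivot [0.53240927 0.07256171 0.0335    ] [[0.5303246  0.07177297]]
screwtip [0.4840286  0.03966628 0.018     ] corner [[ 0.65325296 -0.03166602]]
plate in jig [ 0.01063639 -0.00135678] -0.467879918802927 tip in jig [-0.00793873  0.11952502]
```

>>> {"api": "send_rows", "payload": {
  "deltas": [
    [0.034,0.05,0.006,0,0,4,0],
    [0.034,0.05,0.006,0,0,4,0],
    [0.034,0.05,0.006,0,0,4,0],
    [0.034,0.05,0.006,0,0,4,0],
    [0.034,0.05,0.006,0,0,4,0],
    [0.034,0.05,0.006,0,0,4,0],
    [0.034,0.05,0.006,0,0,4,0],
    [0.034,0.05,0.006,0,0,4,0],
    [0.034,0.05,0.006,0,0,4,0],
    [0.034,0.05,0.006,0,0,4,0]
  ],
  "force": 10
}}

```text
time_s: 1.35
position: [0.5127, -0.0468, 0.2739]
tcp_rot: [-3.142, 0.0, 1.004]
wrist_force: [0.8, -0.4, -0.1]
opening: 0.004
gripper_force: 0.0
```

>>> {"api": "send_rows", "payload": {
  "deltas": [
    [0,0,0,0,0,0,0],
    [0,0,0,0,0,0,0],
    [0,0,0,0,0,0,0]
  ]
}}

```text
time_s: 1.72
position: [0.5112, -0.0498, 0.2737]
tcp_rot: [-3.141, 0.001, 1.0]
wrist_force: [0.1, 0.5, 0.4]
opening: 0.003
gripper_force: 0.0
```

```bash
python3 - <<'E'
from bench import env, snapshot
import cv2, numpy as np
s=snapshot("wrist"); np.savez("pics/w1.npz",**s); cv2.imwrite("pics/w1.png",cv2.resize(cv2.convertScaleAbs(s["pixels"][:,:,::-1],alpha=1.3),(800,600),interpolation=cv2.INTER_CUBIC))
e=env.sense();print(e["time_s"],e["position"],e["tcp_rot"],e["joints"],e["wrist_force"],e["opening"])
E
```

```text
1.775 [ 0.51125532 -0.04988226  0.27391593] [-3.14139994e+00  3.85782176e-04  9.99685934e-01] [-1.19477666e-01  1.89022038e-01  1.59278558e+00 -2.68942235e-04
  1.36012680e+00  4.51689049e-01] [0.34613933 0.20304282 0.67262892] 0.003474195800454284
```

View pics/w1.png

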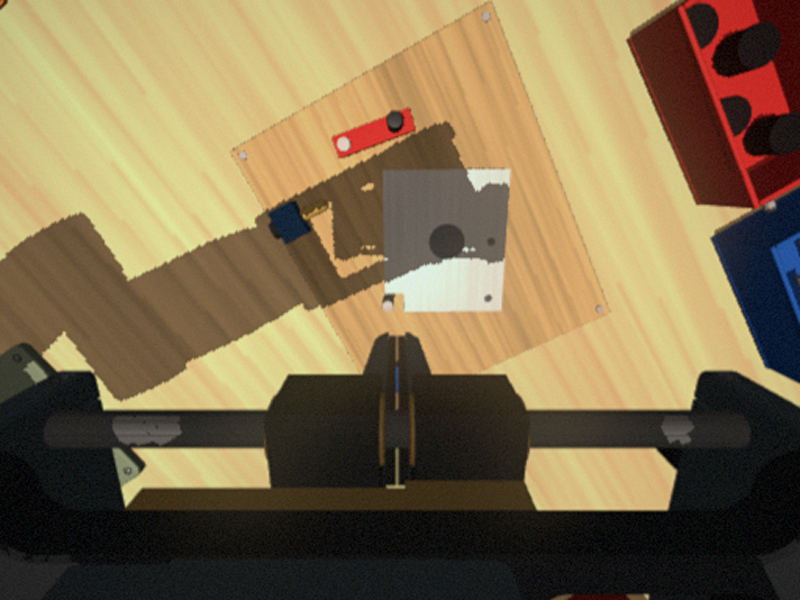

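The wrist view shows the plate with corners (511,169), (383,171), (501,311), the notch at (404,295) and the peg at (388,303). The knob is at (395,120) and the stop at (290,222). An enlarged crop should give better readings.

```bash
python3 - <<'E'
import cv2, numpy as np
s=np.load("pics/w1.npz"); im=s["pixels"][65:210,165:345,::-1]
im=cv2.convertScaleAbs(im,alpha=1.5)
cv2.imwrite("pics/c1.png",cv2.resize(im,None,fx=4,fy=4,interpolation=cv2.INTER_CUBIC))
E
```

```text
(no output)
```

View pics/c1.png

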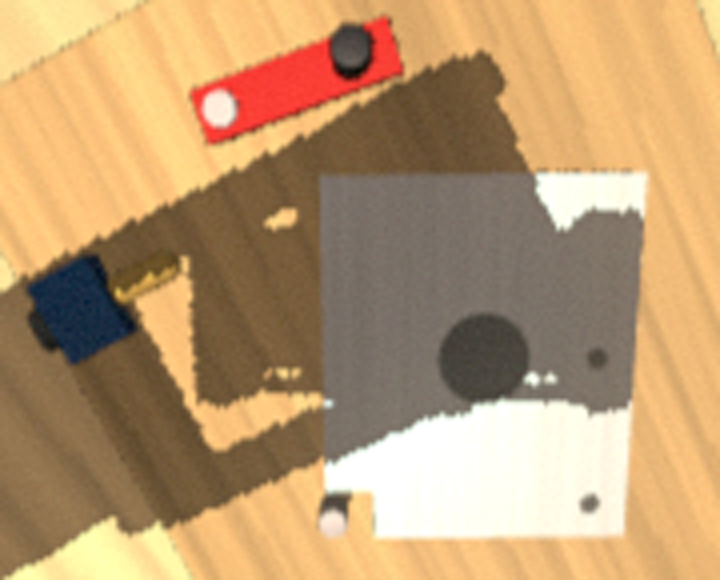

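```bash
python3 - <<'E'
from h import *
s=np.load("pics/w1.npz")
C=lambda a:(np.array(a)+.5)/4-.5+[165,65]
D=lambda a:(np.array(a)+.5)*.64-.5
b,e=fit(s,[[210,205],[210,-125],[-70,205]],D([(491,2),(609,311),(232,150)]),.012,[.48,-.08,-.1]); print("jig",b,e.round(1).tolist())
p,e=fit(s,[[110,130],[110,-14],[-14,130],[6,-14],[6,6],[-14,6]],C([(647,172),(624,537),(320,175),(375,536),(374,492),(325,490)]),.022,[.4,0,-.5]); print("plate",p,e.round(1).tolist())
pg=ray(s,C((333,522)),.040);print("pegtop",pg,"pivot",ray(s,C((219,108)),.0345), se2(b,[.035,.156]), "knobtop",ray(s,C((350,42)),.0695),ray(s,C((350,48)),.0695))
t=ray(s,C((182,262)),.018);c,si=np.cos(b[2]),np.sin(b[2]);R=np.array([[c,-si],[si,c]])
print("tip",t,(t[:2]-b[:2])@R,(t[:2]-pg[:2])@R,"peg in jig",(pg[:2]-b[:2])@R)
c,si=np.cos(p[2]),np.sin(p[2]);Q=np.array([[c,-si],[si,c]]);print("peg in plate",(pg[:2]-p[:2])@Q)
W=s["world_to_cam"];print("cam",-W[:3,:3].T@W[:3,3],W[2,:3])
E
```

```text
jig [ 0.48008879 -0.08056782 -0.10238269] [[0.5, -1.2], [0.6, 1.8], [-2.2, 0.5]]
plate [ 0.49147624 -0.08371073 -0.56278172] [[0.2, 0.1], [-0.2, -0.4], [0.1, 0.0], [-0.2, 0.3], [0.0, -0.3], [0.1, 0.3]]
pegtop [ 0.48144855 -0.0796272   0.04      ] pivot [0.53100736 0.07229894 0.0345    ] [[0.53084932 0.07103815]] knobtop [0.58036626 0.0610769  0.0695    ] [0.57939241 0.05956555 0.0695    ]
tip [0.48567654 0.03604293 0.018     ] [-0.00635959  0.1165712 ] [-0.00761609  0.11549653] peg in jig [0.0012565  0.00107466]
peg in plate [-0.0106599  -0.00189644]
cam [0.55471308 0.01733306 0.44489417] [-0.15461668 -0.24057618 -0.95823629]
```

```bash
python3 - <<'E'
from h import *
s=np.load("pics/w1.npz")
T=np.array([.51125,-.04988,.2739]);y=1.0
tx=np.array([np.cos(y),np.sin(y),0]);ty=np.array([np.sin(y),-np.cos(y),0])
for n,d in dict(tcp=0*tx,ym=-.0135*ty,yp=.0135*ty,xp=.016*tx,xm=-.016*tx,up=np.array([0,0,.03])).items(): print(n,proj(s,T+d)/.64)
im=s["pixels"][205:300,205:305,::-1];cv2.imwrite("pics/c2.png",cv2.resize(cv2.convertScaleAbs(im,alpha=2.5),None,fx=6,fy=6,interpolation=cv2.INTER_CUBIC))
p=np.array([.4913,-.0833,-.563])
for q in [(110,58),(110,100),(110,104),(110,110)]: print(q,se2(p,np.array(q)/1000))
E
```

```text
tcp [[395.81092075 366.26474358]]
ym [[365.8475668  366.26153024]]
yp [[425.77480144 366.26795697]]
xp [[395.79953386 332.93040513]]
xm [[395.82176298 398.00460949]]
up [[395.70390402 399.99729479]]
(110, 58) [[ 0.61527843 -0.09296166]]
(110, 100) [[ 0.63769491 -0.05744404]]
(110, 104) [[ 0.63982981 -0.05406141]]
(110, 110) [[ 0.64303216 -0.04898746]]
```

View pics/c2.png

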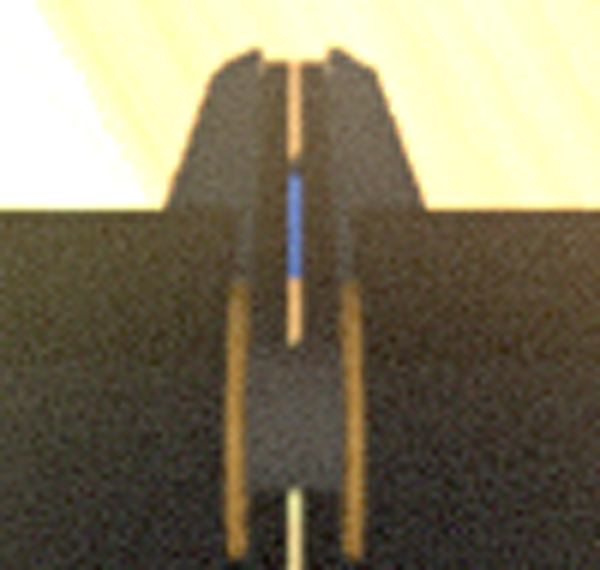

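The tips are narrower than the finger backs, so I'll find the contact by force. First I go beside the plate's x=110 edge, level with its middle.

>>> {"api": "send_rows", "payload": {
  "deltas": [
    [0.0403,-0.018,-0.03,0,0,0.4,0],
    [0.0403,-0.018,-0.03,0,0,0,0],
    [0.0403,-0.018,-0.03,0,0,0,0],
    [0,0,-0.038,0,0,0,0],
    [0,0,-0.038,0,0,0,0],
    [0,0,-0.038,0,0,0,0],
    [0,0,-0.038,0,0,0,0],
    [0,0,-0.012,0,0,0,0],
    [0,0,-0.002,0,0,0,0],
    [0,0,0,0,0,0,0]
  ]
}}

```text
time_s: 3.02
position: [0.634, -0.1032, 0.0195]
tcp_rot: [3.139, -0.001, 1.008]
wrist_force: [-0.8, -0.1, -0.6]
opening: 0.006
gripper_force: 0.0
```

>>> {"api": "send_rows", "payload": {
  "deltas": [
    [-0.0017,0.0011,0,0,0,0,0],
    [-0.0017,0.0011,0,0,0,0,0]
  ]
}}

```text
time_s: 3.28
position: [0.6299, -0.1005, 0.019]
tcp_rot: [3.14, -0.001, 1.009]
wrist_force: [-0.1, -0.7, 0.6]
opening: 0.009
gripper_force: 0.0
```

>>> {"api": "send_rows", "payload": {
  "deltas": [
    [-0.0017,0.0011,0,0,0,0,0],
    [-0.0017,0.0011,0,0,0,0,0]
  ]
}}

```text
time_s: 3.52
position: [0.626, -0.0981, 0.0181]
tcp_rot: [3.141, -0.0, 1.009]
wrist_force: [-0.5, 0.1, 0.4]
opening: 0.005
gripper_force: 0.0
```

>>> {"api": "send_rows", "payload": {
  "deltas": [
    [-0.0009,0.0005,-0.002,0,0,0,0],
    [-0.0009,0.0005,0,0,0,0,0]
  ]
}}

```text
time_s: 3.78
position: [0.6241, -0.0972, 0.0157]
tcp_rot: [-3.141, 0.0, 1.009]
wrist_force: [0.6, 0.7, 0.5]
opening: 0.006
gripper_force: 0.0
```

>>> {"api": "send_rows", "payload": {
  "deltas": [
    [-0.0009,0.0005,0,0,0,0,0],
    [-0.0009,0.0005,0,0,0,0,0]
  ]
}}

```text
time_s: 4.03
position: [0.6234, -0.0967, 0.0161]
tcp_rot: [3.139, -0.0, 1.009]
wrist_force: [2.2, -0.3, -1.2]
opening: 0.002
gripper_force: 1.2
```

>>> {"api": "send_rows", "payload": {
  "deltas": [
    [-0.0009,0.0005,0,0,0,0,0],
    [-0.0009,0.0005,0,0,0,0,0]
  ]
}}

```text
time_s: 4.28
position: [0.6211, -0.0954, 0.0161]
tcp_rot: [3.141, -0.0, 1.009]
wrist_force: [2.2, -1.2, -1.6]
opening: 0.01
gripper_force: 1.2
```

>>> {"api": "send_rows", "payload": {
  "deltas": [
    [-0.0012,0.0003,0,0,0,0,0],
    [-0.0012,0.0003,0,0,0,0,0],
    [-0.0012,0.0003,0,0,0,0,0],
    [-0.0012,0.0003,0,0,0,0,0]
  ]
}}

```text
time_s: 4.78
position: [0.616, -0.094, 0.016]
tcp_rot: [3.141, -0.0, 1.009]
wrist_force: [3.2, 0.1, -1.9]
opening: 0.006
gripper_force: 1.3
```

>>> {"api": "send_rows", "payload": {
  "deltas": [
    [-0.001,0.0003,0,0,0,0,0],
    [-0.001,0.0003,0,0,0,0,0]
  ]
}}

```text
time_s: 5.03
position: [0.614, -0.0935, 0.016]
tcp_rot: [3.141, -0.0, 1.009]
wrist_force: [3.2, -0.3, -2.6]
opening: 0.006
gripper_force: 1.8
```

```bash
python3 - <<'E'
from bench import env, snapshot
import cv2, numpy as np
from h import *
s=snapshot("wrist"); np.savez("pics/w2.npz",**s)
print(proj(s,np.array([[.4814,-.0794,.04],[.4814,-.0794,.012]])))
im=s["pixels"];print(env.sense()["wrist_force"],env.sense()["position"])
cv2.imwrite("pics/w2.png",cv2.resize(cv2.convertScaleAbs(im[:,:,::-1],alpha=1.5),(800,600),interpolation=cv2.INTER_CUBIC))
s=snapshot("top"); np.savez("pics/t2.npz",**s)
E
```

```text
[[ 77.32190673 328.43816679]
 [100.10966769 300.95071845]]
[ 2.9955138  -0.75802236 -1.18211576] [ 0.61401411 -0.09348006  0.01609519]
```

View pics/w2.png

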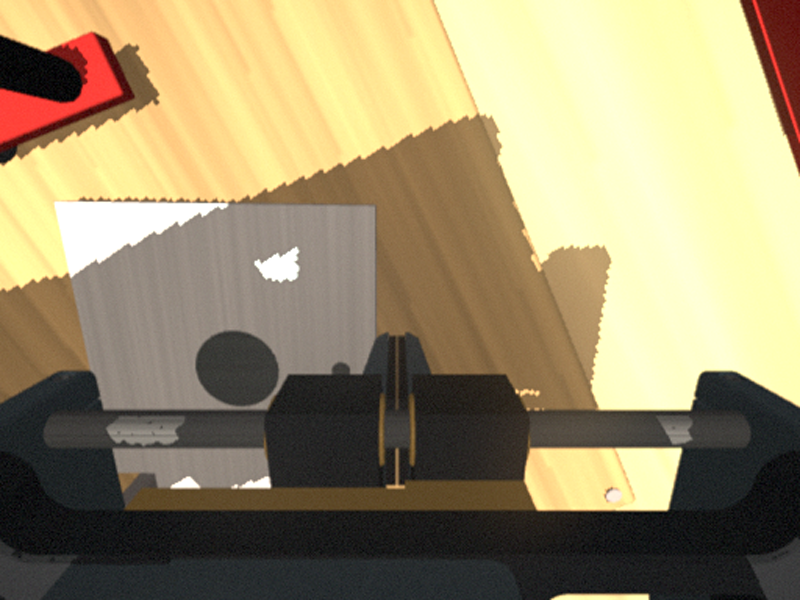

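The wrist view shows the plate's top corners at (57,202) and (376,206). The notch's inner corner is near (155,475), with the finger on the x=110 edge at (376,345).

```bash
python3 - <<'E'
from h import *
s=np.load("pics/w2.npz"); D=lambda a:(np.array(a)+.5)*.64-.5
for m,q in [([[110,130],[-14,130],[6,6]],[(376,206),(57,202),(155,475)]),([[110,130],[-14,130]],[(376,206),(57,202)])]:
    p,e=fit(s,m,D(q),.022,[.48,-.08,-.5]);print(p,e.round(1).tolist(), 'off peg',(p[:2]-[.4814,-.0794])*1000)
t=np.load("pics/t2.npz");im=t["pixels"][108:228,200:340,::-1]
cv2.imwrite("pics/c3.png",cv2.resize(cv2.convertScaleAbs(im,alpha=1.7),None,fx=5,fy=5,interpolation=cv2.INTER_CUBIC))
E
```

```text
[ 0.48200516 -0.0788774  -0.57641287] [[0.1, 0.6], [-0.7, 0.1], [0.7, -1.5]] off peg [0.60516064 0.52260332]
[ 0.48248439 -0.07912627 -0.57364279] [[0.4, -0.0], [-0.4, 0.1]] off peg [1.08438854 0.27372699]
```

View pics/c3.png

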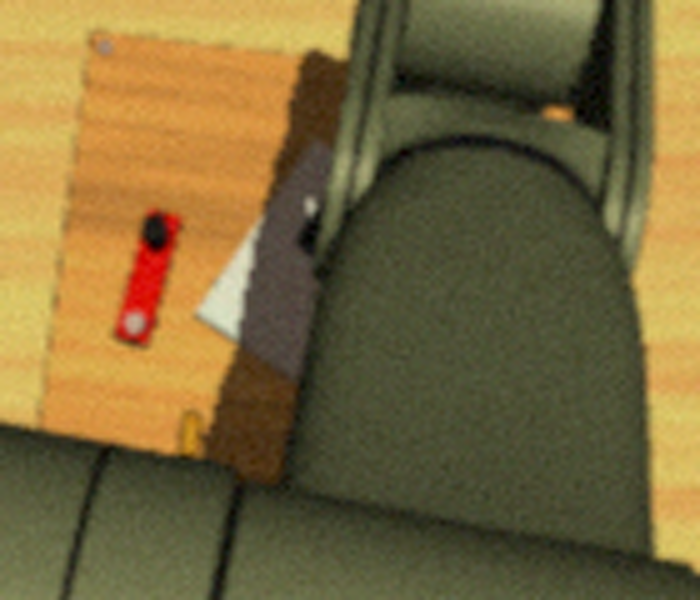

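>>> {"api": "send_rows", "payload": {
  "deltas": [
    [-0.0009,0.0005,0,0,0,0,0],
    [-0.0009,0.0005,0,0,0,0,0],
    [0,0,0,0,0,0,0]
  ]
}}

```text
time_s: 5.5
position: [0.6138, -0.0926, 0.0164]
tcp_rot: [3.138, -0.002, 1.009]
wrist_force: [5.5, -1.5, -2.2]
opening: 0.008
gripper_force: 2.7
```

>>> {"api": "send_rows", "payload": {
  "deltas": [
    [-0.0009,0.0005,0,0,0,0,0],
    [0,0,0,0,0,0,0]
  ]
}}

```text
time_s: 5.75
position: [0.6138, -0.0922, 0.0166]
tcp_rot: [3.136, -0.003, 1.009]
wrist_force: [7.1, -1.4, -1.9]
opening: 0.006
gripper_force: 3.2
```

The notch is seated, since the force rises while the finger stands still. Now I back off and move along the edge towards the far corner.

>>> {"api": "send_rows", "payload": {
  "deltas": [
    [0.0075,-0.004,0,0,0,0,0],
    [0.0085,0.0148,0,0,0,0,0],
    [0.0084,0.0148,0,0,0,-0.5,0],
    [0,0,0,0,0,0,0],
    [0,0,0,0,0,0,0]
  ]
}}

```text
time_s: 6.38
position: [0.6352, -0.0659, 0.0158]
tcp_rot: [-3.141, 0.001, 1.001]
wrist_force: [-0.2, -0.6, 0.2]
opening: 0.011
gripper_force: 0.0
```

```bash
python3 - <<'E'
import numpy as np
peg=np.array([.4814,-.0794]);r=np.array([.1165,.095])
prev=None
for th in np.arange(-.575,-.08,.035):
    c,s=np.cos(th),np.sin(th);p=peg+[c*r[0]-s*r[1],s*r[0]+c*r[1]]
    print(round(th,3),p.round(4),None if prev is None else (p-prev).round(4));prev=p
E
```

```text
-0.575 [ 0.6308 -0.063 ] None
-0.54 [ 0.6302 -0.0578] [-0.0007  0.0052]
-0.505 [ 0.6293 -0.0526] [-0.0008  0.0052]
-0.47 [ 0.6283 -0.0475] [-0.001   0.0052]
-0.435 [ 0.6271 -0.0423] [-0.0012  0.0051]
-0.4 [ 0.6257 -0.0373] [-0.0014  0.0051]
-0.365 [ 0.6241 -0.0322] [-0.0016  0.005 ]
-0.33 [ 0.6224 -0.0273] [-0.0017  0.005 ]
-0.295 [ 0.6205 -0.0224] [-0.0019  0.0049]
-0.26 [ 0.6184 -0.0175] [-0.0021  0.0048]
-0.225 [ 0.6162 -0.0128] [-0.0022  0.0048]
-0.19 [ 0.6137 -0.0081] [-0.0024  0.0047]
-0.155 [ 0.6112 -0.0035] [-0.0026  0.0046]
-0.12 [0.6084 0.001 ] [-0.0027  0.0045]
-0.085 [0.6055 0.0054] [-0.0029  0.0044]
```

>>> {"api": "send_rows", "payload": {
  "deltas": [
    [-0.0024,0.0016,0,0,0,0,0],
    [-0.0023,0.0015,0,0,0,0,0],
    [-0.0003,0.0026,0,0,0,1,0],
    [-0.0003,0.0026,0,0,0,1,0],
    [-0.0004,0.0026,0,0,0,1,0],
    [-0.0004,0.0026,0,0,0,1,0]
  ]
}}

```text
time_s: 7.12
position: [0.6295, -0.0529, 0.0161]
tcp_rot: [3.141, 0.0, 1.071]
wrist_force: [1.7, -2.7, 0.0]
opening: 0.005
gripper_force: 1.1
```

>>> {"api": "send_rows", "payload": {
  "deltas": [
    [-0.001,0.0052,0,0,0,2,0],
    [-0.0012,0.0051,0,0,0,2,0],
    [-0.0014,0.0051,0,0,0,2,0]
  ]
}}

```text
time_s: 7.5
position: [0.6262, -0.037, 0.0161]
tcp_rot: [3.141, -0.0, 1.177]
wrist_force: [2.6, -2.7, -0.2]
opening: 0.002
gripper_force: 1.5
```

>>> {"api": "send_rows", "payload": {
  "deltas": [
    [-0.0019,0.0041,0,0,0,2,0],
    [-0.002,0.0041,0,0,0,2,0],
    [-0.0022,0.004,0,0,0,2,0]
  ]
}}

```text
time_s: 7.88
position: [0.6208, -0.0245, 0.0162]
tcp_rot: [3.139, -0.002, 1.281]
wrist_force: [5.1, 1.2, -1.7]
opening: -0.002
gripper_force: 2.6
```

```bash
python3 - <<'E'
from bench import env, snapshot
from h import *
s=snapshot("wrist"); np.savez("pics/w3.npz",**s)
e=env.sense();print(e["wrist_force"],e["position"],e["tcp_rot"])
cv2.imwrite("pics/w3.png",cv2.resize(cv2.convertScaleAbs(s["pixels"][:,:,::-1],alpha=1.5),(800,600),interpolation=cv2.INTER_CUBIC))
E
```

```text
[ 5.59066625  0.24795953 -0.65958549] [ 0.62061231 -0.02393136  0.01619104] [ 3.13953511e+00 -1.94166050e-03  1.28229020e+00]
```

View pics/w3.png

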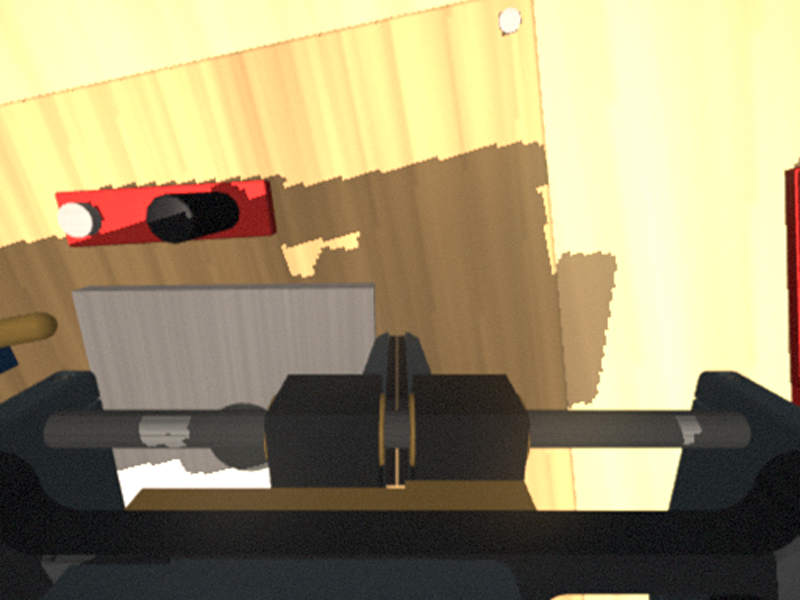

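The plate's top corners are at (75,291) and (374,290), and the screw tip shows at (55,323).

```bash
python3 - <<'E'
from h import *
s=np.load("pics/w3.npz"); D=lambda a:(np.array(a)+.5)*.64-.5
p,e=fit(s,[[110,130],[-14,130]],D([(374.5,290),(75,291)]),.022,[.48,-.08,-.3]);print(p,e.round(1).tolist(), 'off peg',(p[:2]-[.4814,-.0794])*1000)
t=ray(s,D((57,323)),.018);c,si=np.cos(p[2]),np.sin(p[2]);Q=np.array([[c,-si],[si,c]]);print("tip",t,"in plate",(t[:2]-p[:2])@Q,"tcp in plate",(np.array([.6207,-.0242])-p[:2])@Q)
E
```

```text
[ 0.48088296 -0.0802571  -0.28602808] [[0.6, -0.0], [-0.6, 0.1]] off peg [-0.51704216 -0.85709988]
tip [0.4866722  0.03774644 0.018     ] in plate [-0.02773994  0.1148427 ] tcp in plate [0.1183204  0.09322814]
```

>>> {"api": "send_rows", "payload": {
  "deltas": [
    [-0.0021,0.0048,0,0,0,2,0],
    [-0.0022,0.0047,0,0,0,2,0]
  ]
}}

```text
time_s: 8.18
position: [0.6167, -0.0148, 0.0162]
tcp_rot: [3.139, -0.002, 1.351]
wrist_force: [5.7, 0.1, -2.0]
opening: 0.001
gripper_force: 2.5
```

>>> {"api": "send_rows", "payload": {
  "deltas": [
    [-0.0012,0.0023,0,0,0,1,0],
    [-0.0012,0.0023,0,0,0,1,0]
  ]
}}

```text
time_s: 8.43
position: [0.6143, -0.0101, 0.0162]
tcp_rot: [3.139, -0.002, 1.385]
wrist_force: [6.1, 0.6, -1.5]
opening: 0.003
gripper_force: 2.6
```

>>> {"api": "send_rows", "payload": {
  "deltas": [
    [-0.0012,0.0022,0,0,0,1,0],
    [0,0,0,0,0,0,0]
  ]
}}

```text
time_s: 8.68
position: [0.613, -0.0077, 0.0162]
tcp_rot: [3.139, -0.002, 1.402]
wrist_force: [5.2, 2.4, -1.4]
opening: 0.007
gripper_force: 2.4
```

>>> {"api": "send_rows", "payload": {
  "deltas": [
    [-0.001,0.001,0,0,0,0,0],
    [0,0,0,0,0,0,0]
  ]
}}

```text
time_s: 8.93
position: [0.6129, -0.0072, 0.0163]
tcp_rot: [3.137, -0.002, 1.403]
wrist_force: [6.5, 0.5, -2.4]
opening: 0.003
gripper_force: 3.2
```

>>> {"api": "send_rows", "payload": {
  "deltas": [
    [-0.001,0.0002,0,0,0,0,0],
    [-0.001,0.0002,0,0,0,0,0],
    [0,0,0,0,0,0,0]
  ]
}}

```text
time_s: 9.3
position: [0.6127, -0.0072, 0.0168]
tcp_rot: [3.133, -0.002, 1.403]
wrist_force: [9.8, 0.1, -2.6]
opening: 0.004
gripper_force: 4.6
```

>>> {"api": "send_rows", "payload": {
  "deltas": [
    [-0.0008,0.0001,0,0,0,0,0],
    [0,0,0,0,0,0,0]
  ]
}}

```text
time_s: 9.55
position: [0.6127, -0.0071, 0.0171]
tcp_rot: [3.131, -0.002, 1.403]
wrist_force: [10.2, -1.1, -2.8]
opening: 0.004
gripper_force: 5.1
```

>>> {"api": "send_rows", "payload": {
  "deltas": [
    [-0.0009,0.0001,0,0,0,0,0],
    [0,0,0,0,0,0,0]
  ]
}}

```text
time_s: 9.8
position: [0.6126, -0.0071, 0.0174]
tcp_rot: [3.13, -0.002, 1.403]
wrist_force: [12.2, 0.3, -1.8]
opening: 0.004
gripper_force: 5.7
```

>>> {"api": "send_rows", "payload": {
  "deltas": [
    [-0.0004,0.0001,0,0,0,0,0],
    [0,0,0,0,0,0,0],
    [0,0,0,0,0,0,0],
    [0,0,0,0,0,0,0],
    [0,0,0,0,0,0,0],
    [0,0,0,0,0,0,0],
    [0,0,0,0,0,0,0],
    [0,0,0,0,0,0,0]
  ]
}}

```text
time_s: 10.8
position: [0.6126, -0.0071, 0.0175]
tcp_rot: [3.129, -0.002, 1.403]
wrist_force: [12.0, -0.4, -2.2]
opening: 0.009
gripper_force: 6.0
```

```bash
python3 - <<'E'
from bench import env, snapshot
from h import *
s=snapshot("wrist"); np.savez("pics/w4.npz",**s)
e=env.sense();print(e["wrist_force"],e["position"],e["tcp_rot"])
cv2.imwrite("pics/w4.png",cv2.resize(cv2.convertScaleAbs(s["pixels"][:,:,::-1],alpha=1.5),(800,600),interpolation=cv2.INTER_CUBIC))
E
```

```text
[12.33771555 -0.52949856 -2.45151281] [ 0.61261142 -0.00706513  0.01747197] [ 3.12873475e+00 -2.21504627e-03  1.40266130e+00]
```

View pics/w4.png

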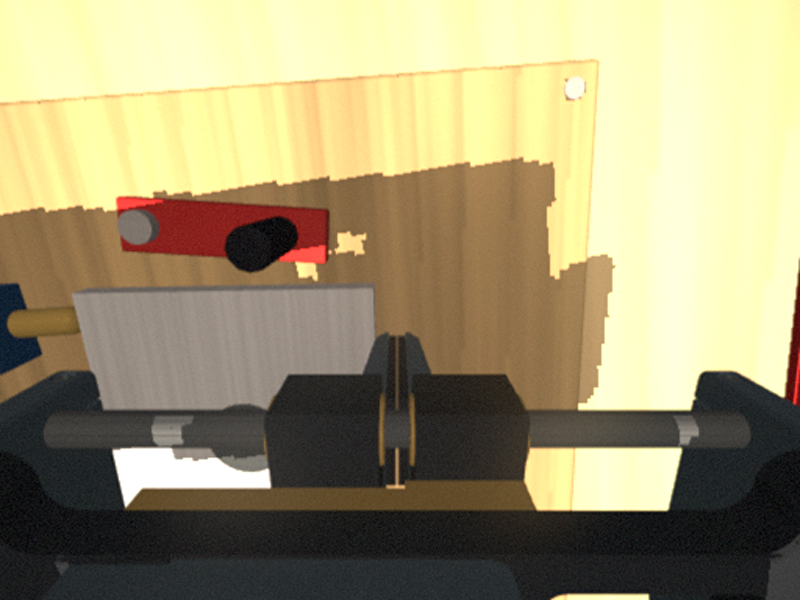

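The plate edge (left corner at (76,291)) lies against the screw tip, and it was held at 12 N for over a second. Now I back off, lift, and turn the gripper for the knob.

>>> {"api": "send_rows", "payload": {
  "deltas": [
    [0.004,-0.0006,0,0,0,0,0],
    [0.005,-0.0008,0,0,0,0,0],
    [0.008,-0.0014,0,0,0,0,0],
    [0,0,0.03,0,0,0,0],
    [0,0,0.04,0,0,10,0],
    [0,0,0.03,0,0,10,0.4],
    [0,0,0,0,0,10,0.4],
    [0,0,0,0,0,10,0.4],
    [0,0,0,0,0,6,0.4],
    [0,0,0,0,0,0,0.4]
  ]
}}

```text
time_s: 12.1
position: [0.6231, -0.01, 0.1156]
tcp_rot: [-3.14, -0.001, 2.203]
wrist_force: [-0.0, 0.2, 0.8]
opening: 0.398
gripper_force: 0.0
```

```bash
python3 - <<'E'
from bench import env
from h import *
s=np.load("pics/w4.npz"); D=lambda a:(np.array(a)+.5)*.64-.5
p,e=fit(s,[[110,130],[-14,130]],D([(374.5,291),(76,291)]),.022,[.48,-.08,-.3]);print(p,'off peg',(p[:2]-[.4814,-.0794])*1000)
print("knobtop",ray(s,D((249,244)),.0695),"pivot",ray(s,D((136,228)),.0345))
e=env.sense();print(e["position"],e["tcp_rot"],e["opening"],e["wrist_force"])
pv=np.array([.5309,.0717]);prev=None
for a in np.linspace(-.225,-1.68,11):
    q=pv+.05*np.array([np.cos(a),np.sin(a)]);print(q.round(4),None if prev is None else (q-prev).round(4));prev=q
E
```

```text
[ 0.47966417 -0.07934896 -0.17047666] off peg [-1.73583336  0.05104307]
knobtop [0.58066685 0.0618085  0.0695    ] pivot [0.52910909 0.07152017 0.0345    ]
[ 0.62311106 -0.01001324  0.1155629 ] [-3.14018305e+00 -1.41300270e-03  2.20330536e+00] 0.3976494479114195 [-0.04615768  0.20521332  0.7653503 ]
[0.5796 0.0605] None
[0.5775 0.0536] [-0.0021 -0.0069]
[0.5744 0.047 ] [-0.0031 -0.0066]
[0.5704 0.041 ] [-0.004 -0.006]
[0.5655 0.0356] [-0.0049 -0.0054]
[0.5599 0.031 ] [-0.0056 -0.0046]
[0.5537 0.0272] [-0.0062 -0.0038]
[0.547  0.0244] [-0.0067 -0.0028]
[0.5399 0.0225] [-0.007  -0.0018]
[0.5327 0.0217] [-0.0072 -0.0008]
[0.5255 0.022 ] [-0.0073  0.0003]
```

>>> {"api": "send_rows", "payload": {
  "deltas": [
    [-0.0217,0.0354,0,0,0,0,0.4],
    [-0.0216,0.0354,0,0,0,0,0.4],
    [0,0,-0.025,0,0,0,0.4],
    [0,0,-0.025,0,0,0,0.4],
    [0,0,-0.02,0,0,0,0.4],
    [0,0,-0.0045,0,0,0,0.4],
    [0,0,0,0,0,0,0.4]
  ]
}}

```text
time_s: 12.98
position: [0.5806, 0.0607, 0.0416]
tcp_rot: [-3.141, -0.0, 2.204]
wrist_force: [0.4, 1.3, -0.7]
opening: 0.401
gripper_force: 0.0
```

>>> {"api": "send_rows", "payload": {
  "deltas": [
    [0,0,0,0,0,0,0],
    [0,0,0,0,0,0,0],
    [0,0,0,0,0,0,0],
    [0,0,0,0,0,0,0]
  ],
  "force": 8
}}

```text
time_s: 13.48
position: [0.5808, 0.0607, 0.042]
tcp_rot: [3.141, 0.0, 2.204]
wrist_force: [-0.2, 0.6, 2.4]
opening: 0.149
gripper_force: 8.0
```

The knob is gripped: the opening of 0.149 is about 13.6 mm, which matches a 14 mm knob. Now I swing along the arc.

>>> {"api": "send_rows", "payload": {
  "deltas": [
    [-0.0021,-0.0069,0,0,0,0,0],
    [-0.0031,-0.0066,0,0,0,0,0],
    [-0.004,-0.006,0,0,0,0,0],
    [-0.0049,-0.0054,0,0,0,0,0],
    [-0.0056,-0.0046,0,0,0,0,0]
  ]
}}

```text
time_s: 14.1
position: [0.5625, 0.03, 0.042]
tcp_rot: [3.138, 0.003, 2.204]
wrist_force: [4.4, -0.6, 2.0]
opening: 0.15
gripper_force: 8.0
```

>>> {"api": "send_rows", "payload": {
  "deltas": [
    [-0.0062,-0.0038,0,0,0,0,0],
    [-0.0067,-0.0028,0,0,0,0,0],
    [-0.007,-0.0018,0,0,0,0,0],
    [-0.0072,-0.0008,0,0,0,0,0],
    [-0.0073,0.0003,0,0,0,0,0],
    [0,0,0,0,0,0,0],
    [0,0,0,0,0,0,0]
  ]
}}

```text
time_s: 14.98
position: [0.5251, 0.0224, 0.0413]
tcp_rot: [-3.139, -0.002, 2.205]
wrist_force: [-1.2, -0.6, 5.3]
opening: 0.153
gripper_force: 8.0
```

>>> {"api": "send_rows", "payload": {
  "deltas": [
    [0,0,0,0,0,0,0.4],
    [0,0,0,0,0,0,0.4],
    [0,0,0,0,0,0,0.4],
    [0,0,0.03,0,0,0,0.4],
    [0,0,0.05,0,0,0,0.4],
    [0,0,0.06,0,0,0,0.4],
    [0,-0.04,0.06,0,0,0,0.4],
    [0,-0.04,0.03,0,0,0,0.4],
    [0,0,0,0,0,0,0.4],
    [0,0,0,0,0,0,0.4]
  ]
}}

```text
time_s: 16.23
position: [0.5257, -0.0519, 0.2623]
tcp_rot: [-3.14, -0.002, 2.204]
wrist_force: [-1.0, -0.9, -0.0]
opening: 0.399
gripper_force: 0.0
```

```bash
python3 - <<'E'
from bench import env, snapshot
from h import *
s=snapshot("wrist"); np.savez("pics/w5.npz",**s)
e=env.sense();print(e["wrist_force"],e["position"],e["tcp_rot"])
cv2.imwrite("pics/w5.png",cv2.resize(cv2.convertScaleAbs(s["pixels"][:,:,::-1],alpha=1.5),(800,600),interpolation=cv2.INTER_CUBIC))
E
```

```text
[-0.7226137  -0.32965445  0.48317965] [ 0.52556817 -0.05160356  0.26197407] [-3.13973226e+00 -2.52207348e-03  2.20483054e+00]
```

View pics/w5.png

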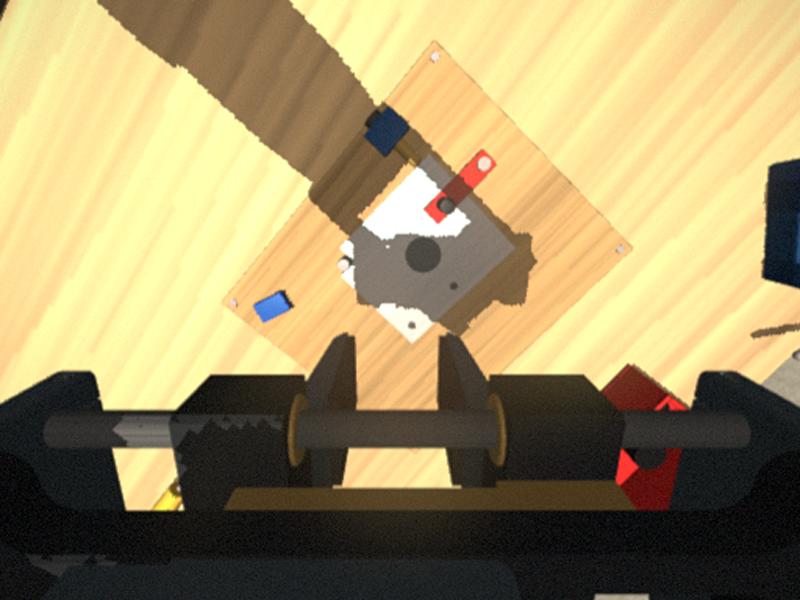

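The keeper bar runs from (485,163) to (437,212) over the plate. The plate's corners are at (428,155), (517,246), (413,343), the notch is on the peg at (347,262), and the screw tip meets the edge at (415,163). A pose fit before handing in.

```bash
python3 - <<'E'
from h import *
s=np.load("pics/w5.npz"); D=lambda a:(np.array(a)+.5)*.64-.5
p,e=fit(s,[[110,130],[110,-14],[-14,130]],D([(517,246),(413,343),(428,155)]),.022,[.48,-.08,-.17])
c,si=np.cos(p[2]),np.sin(p[2]);Q=np.array([[c,-si],[si,c]])
pg=ray(s,D((345,264)),.04);t=ray(s,D((417,166)),.018)
print(p,e.round(1).tolist(),"peg in plate",(pg[:2]-p[:2])@Q,([.4814,-.0794]-p[:2])@Q,"tip in plate",(t[:2]-p[:2])@Q)
k=ray(s,D((446,205)),.0695)[:2]-ray(s,D((485,163)),.0345)[:2];print("keeper",-.1-np.arctan2(k[1],k[0]))
E
```

```text
[ 0.48239566 -0.08100673 -0.13726006] [[-0.7, 0.3], [0.5, 0.2], [0.2, -0.5]] peg in plate [-0.00074484  0.0025885 ] [-0.00120615  0.00145538] tip in plate [-0.0141102   0.11547698]
keeper 1.6604933456413193
```

```bash
python3 -c "
from bench import env
print(env.hand_in())"
```

```text
the job is handed in; nothing more can be done
None
```

The job is handed in, with no verdict returned: the plate's notch is on the peg, its edge rests on the stop screw after more than a second of pushing at about 12 N, the keeper bar is fully over the plate, and the arm is clear.

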